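# Isolate the key-cutting machine and put its lock-off cover on

## Task

Isolate the key-cutting machine: lift the metal cover off the isolator's handle and stand it upright on the rubber mat, then turn the bare handle a full quarter turn clockwise to off, in line with the two steel padlock staples. Then put the cover back over the handle in that position, fully down on the isolator between the two staples, and let go. Do not disturb the other things on the bench.

Things in the scene. Friction and masses are not known exactly. Their poses are not given: they have to be found in the camera images.
- isolator: Grey power isolator box fixed to the bench, 150 (x) x 120 (y) x 45 mm high; origin at the centre of its underside. On its top face, on its x axis, stand two steel padlock staples: upright plates 5 mm thick, 36 mm wide (y), 54 mm high above the top face, centred at x = +38 and -38 mm, so 71 mm apart inside. Between them, on the centre, is the handle.
- handle (a joint): Isolator handle, turning about the vertical through the isolator's origin, clockwise seen from above: 0 = on (bar along the isolator's y, across the line of the staples), 1.571 = off (bar along the isolator's x, in line with the staples), with a stop at each. A sprung detent pulls it to the nearer end; it takes about 0.1 N m to turn.
- handle_grip (a point): On the handle's axis, 30 mm above the isolator's top face. The handle is a black bar 46 mm long and 14 mm wide, its upper 37 mm upright and plain, its top 48 mm above the isolator's top face. This frame turns with the handle: its y runs along the bar.
- cover: Loose aluminium cap, open below: outside 64 (its x) x 42 (y) x 58 mm high, inside 54 x 28 x 52 deep, 160 g; origin at the centre of its open underside, z up. Starts over the handle on the isolator's top face, its length across the staples' line: fingers fit only at its ends, and it cannot turn there. Put back at off, each end is 3.5 mm from a staple: fingers fit only at its long sides.
- mat: Black rubber mat fixed to the bench, 200 (x) x 180 (y) x 4 mm; origin at the centre of its underside. Bare at the start.
- key_tray: Bystander: open grey plastic tray of loose key blanks, 100 x 70 x 22 mm; origin at the underside. Leave it alone.
- padlock: Bystander: brass padlock lying flat, body 45 x 40 x 20 mm, shackle out to 52 mm in +x; origin at the underside. Leave it alone.
- bottle: Bystander: clear drinking bottle, 64 mm across, 190 mm high; origin at the underside. Leave it alone.
- screwdriver: Bystander: screwdriver lying on the bench; origin at the underside. Leave it alone.
- brush: Bystander: hand brush lying on the bench; origin at the underside. Leave it alone.
- oil_can: Bystander: plain grey can, 52 mm across, 110 mm high; origin at the underside. Leave it alone.
Not all that is in view belongs to the job. Of the things that look like the cover, the middle-sized one is meant.

How it is judged (in metres and radians):
On the way, in this order (a step that is already met when the one before it is completed fails the run):
1. the cover stands upright on the mat, let go (x of cover in the frame of mat between -0.1 and 0.1 m and y of cover in the frame of mat between -0.09 and 0.09 m and height (world z) of cover below 0.012 m and angle between cover's own z axis and vertical below 0.12 rad and contact force between cover and the fingers below 0.1 N and linear speed of cover below 0.02 m/s), for 0.2 s.
2. the handle has been turned to off, with the cover standing on the mat (value of joint handle above 1.45 rad and x of cover in the frame of mat between -0.1 and 0.1 m and y of cover in the frame of mat between -0.09 and 0.09 m and height (world z) of cover below 0.012 m and angle between cover's own z axis and vertical below 0.12 rad), for 0.2 s.
At the end, for the whole second after the job is handed in: Handle at off (over 1.45 rad); cover over it, upright (0.08 rad), its underside within 4 mm of the isolator's top face, between the staples with its length along their line (0.25 rad; centred to 6 mm along, 9 mm across), released and at rest (value of joint handle above 1.45 rad and x of cover in the frame of isolator between -0.006 and 0.006 m and y of cover in the frame of isolator between -0.009 and 0.009 m and z of cover in the frame of isolator between 0.042 and 0.049 m and angle between cover's own z axis and vertical below 0.08 rad and angle between the x axis of cover and the x axis of isolator, either way round below 0.25 rad and contact force between cover and the fingers below 0.1 N and linear speed of cover below 0.02 m/s); the robot touches nothing.
It fails at once if one of the other things on the bench is moved by more than 30 mm (distance of any of key_tray, padlock, bottle, screwdriver, brush, oil_can from where it was at the start of the episode above 0.03 m).
It also fails if it takes over 72 s, if anything falls off the work surface, if the arm or the gripper's body presses on something with over 40 N, if the wrist force passes 120 N, or if a joint passes its speed limit or range.

## Robot

A 6-joint arm with a two-finger parallel gripper is mounted at the origin on the work surface. World frame = base frame: x ahead of the robot, y to its left, z up, the work surface at z = 0. Lengths are in m, angles in degrees, forces in N, time in s.
With the tool pointing down it reaches from about 0.375 to 0.9 m from the base axis. Payload 3.1 kg.
Tool frame: the origin (TCP) lies at the very end of the fingers, on their centre line; the grasp point (between the pads) lies behind it (bot.grip_depth is the z of the grasp point in the tool frame, in m); z points along the fingers, y is the direction in which the jaws open and shut (so a half turn about z gives the same grasp; the last joint's range is limited). The gripper opens to 87 mm and grips with 3 to 60 N. Pads are 19 mm wide; open, the fingers measure 117 mm over their backs; the gripper's body (75 mm by 190 mm) begins 51 mm behind the grasp point.
Start: joints at [54.345, 30.224, 82.088, -0, 67.689, -10.227], TCP at [0.268, 0.564, 0.223] pointing down, gripper open.
Joint ranges: [-176.69, 176.69], [-43.24, 126.21], [12.49, 139.97], [-82, 262], [0, 151.66], [-163.58, 163.58]. Speed limits (degrees/s): [159.86, 159.86, 180, 180, 180, 180].

## Interface

Orientations are given as a 3x3 rotation matrix whose columns are the frame's x, y, z axes.
In Python, from rig import bot, vision gives the robot as it stands. The module is installed in compiled form; this text tells all that it offers.
- The arm moves only by the shell command python3 -m jog 'ROWS'. ROWS is JSON, a list of rows, each a list of 3 entries, a list of its own where there are three numbers: the shift along the tool's x, y, z in mm, then the turn, a rotation vector about the tool's x, y, z in degrees, then the closure, from 0 (fully open) to 1 (shut). In form: [[[dx, dy, dz], [wx, wy, wz], fingers], ...]. A call has 1 to 12 rows; each row is the pose to reach, as a shift and turn from the pose commanded when the call began, along the tool's axes at that moment; what a row does not reach only later rows make up. A row lasts 1/12 s, in which the tool goes at most 41.7 mm and 7.16 degrees, less where a joint would pass 70% of its speed; a pose out of reach is approached as far as the arm can. A call with a gripper value outside its range is refused whole. The fingers move at their own pace and stop on an object; the grip force is fixed at half the most. Time passes only in rows, so rows that repeat a pose let the fingers close. It gives the time, the measured TCP pose, the force and the opening at its end, in the units of the state.
- bot.read_state(): the state, without advancing time (a new reading comes with each control period).
- vision.capture(name): name is "side" or "top" or "wrist"; returns the picture (384x512x3 uint8, red, green, blue); there is no depth.
- vision.camera_info(name): a dict with "intrinsics" (3x3 intrinsics, pixels), "camera_from_world" (4x4, takes a point from world to camera coordinates); the wrist camera has in their place "mount" (4x4, takes a point from camera to tool coordinates, whose origin is the TCP and whose axes are the flange's). Camera axes: x right, y up, looking along -z (the intrinsics and any distortion apply to the point x, -y, -z); pixel columns grow to the right and rows downward; lengths in m; the calibration is good to about 2 mm. A picture is of the moment at which its call begins: read the wrist's pose just before it. camera_info takes no time and is no camera call.
- bot.hand_in(): hands the job in, once; it reports no verdict.
The state is a dict: "time_s": time; "joint_positions": joint angles; "qvel": joint speeds; "tau": joint torques, N m; "position": TCP position; "tcp_rot": TCP orientation; "force": force on the tool from outside, world axes, zero at the start; "moment": the same for the moment, N m; "opening": opening from 0.0 (shut) to 1.0 (fully open).
Only numpy, scipy, OpenCV 4.12 (cv2) and the standard library are available. Lean on these libraries where they do the work, as an engineer would, in place of code of your own. Each camera call takes 0.05 s, during which the arm holds its last target. There are 200 camera calls.

## Working session

There is one attempt and no reset: what is moved stays moved. The work goes in short steps, Python scripts to look and compute and a shell command to move; the robot and the scene stay as the last step left them, time stands still between calls to the robot, and variables do not carry over. Pictures are saved under pics/ and viewed, about 8 in all and at most 12, crops included, and the job is handed in when it is done.

```bash
mkdir -p pics
python3 - <<'E'
from rig import bot, vision
import cv2, numpy as np
np.set_printoptions(precision=4,suppress=True)
for n in ("top","side"):
    im=vision.capture(n); cv2.imwrite(f"pics/{n}0.png",im[:,:,::-1])
    i=vision.camera_info(n); print(n,i)
print(vision.camera_info("wrist")); print(bot.read_state(), bot.grip_depth)
E
```

```text
top {'intrinsics': array([[376.9342,   0.    , 251.3163],
       [  0.    , 376.9342, 191.9735],
       [  0.    ,   0.    ,   1.    ]]), 'camera_from_world': array([[ 0.0077, -0.9999,  0.015 , -0.0055],
       [ 0.9895,  0.0098,  0.144 , -0.5277],
       [-0.1441,  0.0137,  0.9895, -1.0145],
       [ 0.    ,  0.    ,  0.    ,  1.    ]])}
side {'intrinsics': array([[372.2122,   0.    , 256.103 ],
       [  0.    , 372.2122, 188.5807],
       [  0.    ,   0.    ,   1.    ]]), 'camera_from_world': array([[ 0.9925, -0.1212,  0.0155, -0.5282],
       [ 0.0754,  0.7075,  0.7027, -0.079 ],
       [-0.0961, -0.6963,  0.7113, -1.09  ],
       [ 0.    ,  0.    ,  0.    ,  1.    ]])}
{'intrinsics': array([[292.5622,   0.    , 253.314 ],
       [  0.    , 292.5622, 185.9834],
       [  0.    ,   0.    ,   1.    ]]), 'mount': array([[-0.0004,  0.9669,  0.2551,  0.0696],
       [ 1.    ,  0.0003,  0.0006,  0.0013],
       [ 0.0005,  0.2551, -0.9669, -0.1607],
       [ 0.    ,  0.    ,  0.    ,  1.    ]])}
{'time_s': 0.1, 'joint_positions': array([ 54.3458,  30.2722,  82.1493,  -0.0022,  67.6911, -10.228 ]), 'qvel': array([-0.1686, -0.1605, -0.2033, -0.0381, -0.0169,  0.0272]), 'tau': array([ -0.0003, -44.0984, -17.7151,   0.0635,   0.0534,  -0.0001]), 'position': array([0.2679, 0.5639, 0.2217]), 'tcp_rot': array([[-0.9031,  0.4293, -0.0011],
       [ 0.4293,  0.9031, -0.0016],
       [ 0.0003, -0.0019, -1.    ]]), 'force': array([-1.1354,  0.4013, -0.5209]), 'moment': array([ 0.0255, -0.0249, -0.0875]), 'opening': 1.0001809097346066} -0.0187
```

View pics/top0.png

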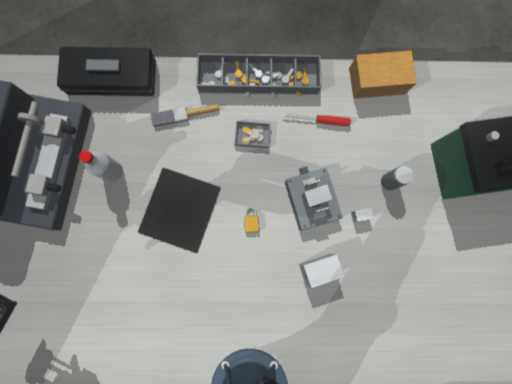

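View pics/side0.png

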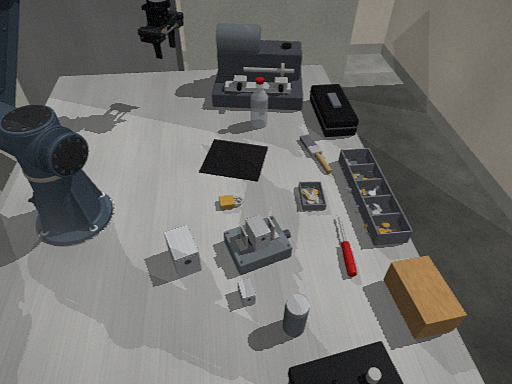

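Top view: candidates for the cover are the box on the isolator at (318,196), a larger one at (324,271), and a small one at (363,215). The middle-sized one, on the isolator, is meant. The mat is at (180,210). I'll check this in a close crop.

```bash
cat > h.py <<'E'
import numpy as np, cv2
from rig import bot, vision
np.set_printoptions(precision=4,suppress=True)
def cam(n, st=None):
    i=vision.camera_info(n); K=i["intrinsics"]
    if n=="wrist":
        T=np.eye(4); T[:3,:3]=st["tcp_rot"]; T[:3,3]=st["position"]
        return K, np.linalg.inv(T@i["mount"])
    return K, i["camera_from_world"]
def proj(K,E,P):
    P=np.atleast_2d(P); c=P@E[:3,:3].T+E[:3,3]
    return np.c_[K[0,0]*c[:,0]/-c[:,2]+K[0,2], K[1,1]*c[:,1]/c[:,2]+K[1,2]]
def ray(K,E,uv,z):
    d=E[:3,:3].T@np.array([(uv[0]-K[0,2])/K[0,0],-(uv[1]-K[1,2])/K[1,1],-1])
    o=-E[:3,:3].T@E[:3,3]; return o+d*(z-o[2])/d[2]
def box(sx,sy,z0,z1,cx=0,cy=0):
    return np.array([[cx+a*sx/2,cy+b*sy/2,z] for z in (z0,z1) for a,b in((-1,-1),(1,-1),(1,1),(-1,1))])
def place(P,x,y,deg,z=0):
    c,s=np.cos(np.radians(deg)),np.sin(np.radians(deg))
    return P@np.array([[c,s,0],[-s,c,0],[0,0,1]])+[x,y,z]
EDG=[(0,1),(1,2),(2,3),(3,0),(4,5),(5,6),(6,7),(7,4),(0,4),(1,5),(2,6),(3,7)]
def draw(im,K,E,P,col,s=1,off=(0,0)):
    q=(proj(K,E,P)-off+0.5)*s-0.5
    for a,b in EDG: cv2.line(im,tuple(int(round(v*16)) for v in q[a]),tuple(int(round(v*16)) for v in q[b]),col,1,cv2.LINE_AA,4)
E
python3 - <<'E'
from h import *
a=cv2.imread("pics/top0.png")[150:310,270:390]; b=cv2.imread("pics/side0.png")[190:330,150:330]
a=cv2.resize(a,None,fx=3,fy=3,interpolation=cv2.INTER_CUBIC); b=cv2.resize(b,None,fx=2.4,fy=2.4,interpolation=cv2.INTER_CUBIC)
c=np.zeros((480,800,3),np.uint8); c[:480,:360]=a; c[:336,362:794]=b
cv2.imwrite("pics/crop1.png",c)
K,E=cam("top")
for uv,z in [((318,190),.1),((315,200),.045),((324,268),.05),((363,215),.03),((180,210),.004),((252,223),0),((398,175),.11),((167,169),.004),((219,184),.004),((188,251),.004),((139,221),.004)]: print(uv,ray(K,E,uv,z))
E
```

```text
(318, 190) [ 0.5257 -0.1758  0.1   ]
(315, 200) [ 0.506  -0.1775  0.045 ]
(324, 268) [ 0.3213 -0.1978  0.05  ]
(363, 215) [ 0.4668 -0.3145  0.03  ]
(180, 210) [0.4787 0.202  0.004 ]
(252, 223) [ 0.4436 -0.004   0.    ]
(398, 175) [ 0.5663 -0.3858  0.11  ]
(167, 169) [0.5976 0.2438 0.004 ]
(219, 184) [0.5551 0.0923 0.004 ]
(188, 251) [0.3631 0.1755 0.004 ]
(139, 221) [0.4463 0.3171 0.004 ]
```

View pics/crop1.png

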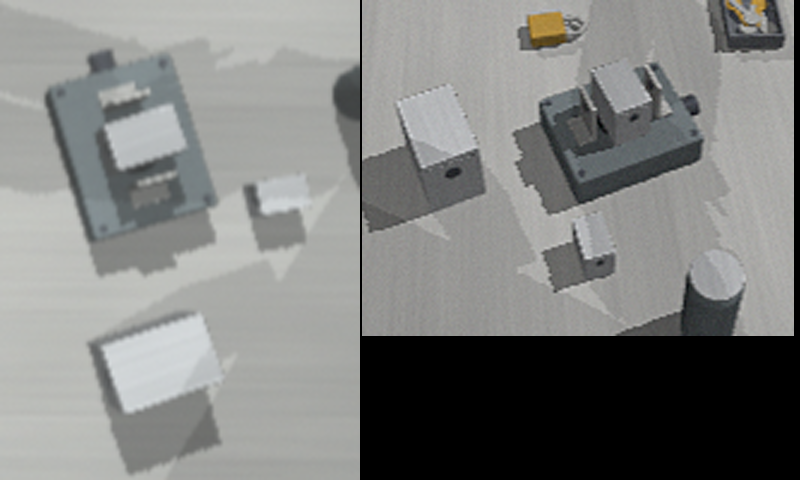

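Run:
```python
from h import *
K,E=cam("top")
c=[ray(K,E,np.array(p)/3+[270,150]-[1/3,1/3],.045) for p in [(48,95),(172,55),(215,205),(95,240)]]
for p in c: print(p)
C=np.mean(c,0); v=(c[0]+c[1]-c[2]-c[3]); w=c[0]+c[3]-c[1]-c[2]
print(C,np.linalg.norm(v)/2,np.linalg.norm(w)/2,np.degrees(np.arctan2(v[1],v[0])),np.degrees(np.arctan2(w[1],w[0])))
for uv in [(105,180),(112,180)]: print(ray(K,E,uv,0))
s=bot.read_state();R=s["tcp_rot"];print(R.T@(np.array([C[0],C[1],.26])-s["position"])*1000)
```

```text
[ 0.5577 -0.0964  0.045 ]
[ 0.5969 -0.2129  0.045 ]
[ 0.4567 -0.2495  0.045 ]
[ 0.4237 -0.1386  0.045 ]
[ 0.5087 -0.1743  0.045 ] 0.14265745984921305 0.11927495588048351 16.056313488576468 107.61255388776965
[0.5641 0.4221 0.    ]
[0.5643 0.4019 0.    ]
[-534.4351 -563.4309  -37.3913]
```

```bash
python3 -m jog '[[[-270,-280,-40],[0,0,70],0],[[-270,-280,-40],[0,0,70],0],[[-270,-280,-40],[0,0,70],0],[[-270,-280,-40],[0,0,70],0],[[-270,-280,-40],[0,0,70],0],[[-270,-280,-40],[0,0,70],0],[[-270,-280,-40],[0,0,70],0],[[-270,-280,-40],[0,0,70],0],[[-270,-280,-40],[0,0,70],0],[[-270,-280,-40],[0,0,70],0],[[-270,-280,-40],[0,0,70],0],[[-270,-280,-40],[0,0,70],0]]'
cat > go.py <<'E'
# usage: go.py x y z yaw  -> shift(mm)/rotvec(deg) in current tool axes to reach TCP pose, jaw axis (tool y) at yaw, pointing down
import sys
from h import *
from scipy.spatial.transform import Rotation as Ro
s=bot.read_state();R=s["tcp_rot"];x,y,z,w=map(float,sys.argv[1:5]);c,t=np.cos(np.radians(w)),np.sin(np.radians(w))
G=np.array([[-t,c,0],[c,t,0],[0,0,-1.]])
print("t",s["time_s"],"pos",s["position"],"yaw",np.degrees(np.arctan2(R[1,1],R[0,1])),"q6",s["joint_positions"][5],"open",s["opening"],"F",s["force"])
print("shift",(R.T@(np.array([x,y,z])-s["position"])*1000).round(1),"turn",np.degrees(Ro.from_matrix(R.T@G).as_rotvec()).round(2))
E
python3 go.py .509 -.174 .25 -73
```

```text
time_s: 1.1
position: [0.392, 0.1951, 0.2625]
tcp_rot: [[0.096, 0.995, -0.0], [0.995, -0.096, 0.0], [0.0, -0.001, -1.0]]
force: [0.5, 0.2, -0.4]
opening: 0.999
t 1.1 pos [0.392  0.1951 0.2625] yaw -5.485737385170359 q6 17.21479155430001 open 0.9990068825138041 F [ 0.5197  0.2308 -0.4155]
shift [-356.2  151.8   12.2] turn [-0.04 -0.   67.51]
```

```bash
python3 -m jog '[[[-356,152,12],[0,0,67.5],0],[[-356,152,12],[0,0,67.5],0],[[-356,152,12],[0,0,67.5],0],[[-356,152,12],[0,0,67.5],0],[[-356,152,12],[0,0,67.5],0],[[-356,152,12],[0,0,67.5],0],[[-356,152,12],[0,0,67.5],0],[[-356,152,12],[0,0,67.5],0],[[-356,152,12],[0,0,67.5],0],[[-356,152,12],[0,0,67.5],0],[[-356,152,12],[0,0,67.5],0],[[-356,152,12],[0,0,67.5],0]]'
python3 -m jog '[[[0,0,0],[0,0,0],0],[[0,0,0],[0,0,0],0],[[0,0,0],[0,0,0],0]]'
python3 - <<'E'
from h import *
import json
s=bot.read_state(); im=vision.capture("wrist")[:,:,::-1].copy(); cv2.imwrite("pics/w1raw.png",im)
json.dump({k:np.asarray(s[k]).tolist() for k in("tcp_rot","position")},open("w1.json","w"))
K,E=cam("wrist",s)
for P,z,c in ((box(.15,.12,0,.045),0,(0,255,0)),(box(.042,.064,.045,.103),0,(0,0,255)),(box(.005,.036,.045,.099,.038),0,(255,0,0)),(box(.005,.036,.045,.099,-.038),0,(255,0,0))):
    draw(im,K,E,place(P,.509,-.174,17),c)
cv2.imwrite("pics/w1.png",cv2.resize(im,(800,600),interpolation=cv2.INTER_CUBIC))
E
python3 go.py .509 -.174 .25 -73
```

```text
time_s: 2.1
position: [0.5096, -0.1718, 0.2496]
tcp_rot: [[0.955, 0.296, -0.002], [0.296, -0.955, 0.002], [-0.001, -0.003, -1.0]]
force: [-0.5, 0.1, -0.3]
opening: 0.999
time_s: 2.35
position: [0.5093, -0.1712, 0.2506]
tcp_rot: [[0.955, 0.297, -0.0], [0.297, -0.955, 0.001], [-0.0, -0.001, -1.0]]
force: [-0.8, -0.1, -0.1]
opening: 0.999
t 2.4 pos [ 0.5094 -0.1715  0.2507] yaw -72.77289484537494 q6 42.23835627013902 open 0.9986444865502037 F [ 0.2339 -0.0455 -0.5197]
shift [-1.1  2.3  0.7] turn [-0.02  0.01  0.23]
```

View pics/w1.png

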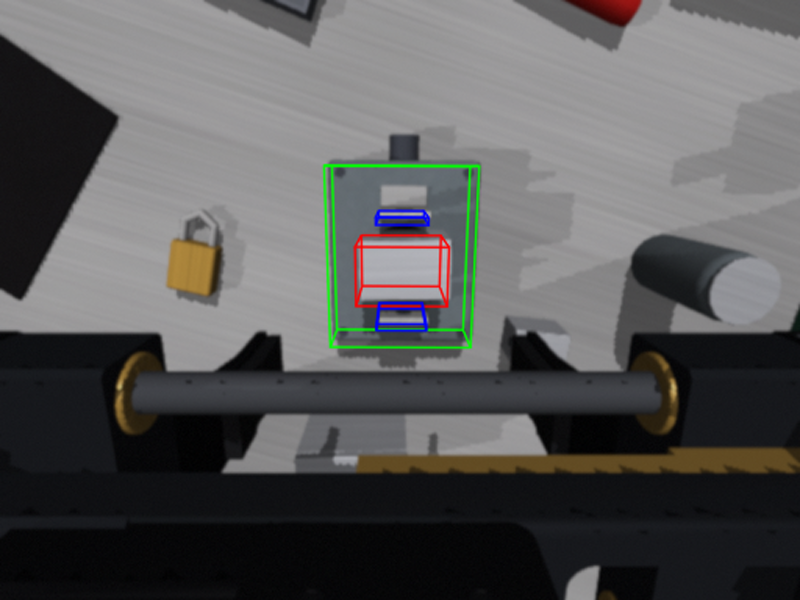

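The overlay fits the isolator box roughly, but the staples and cover need a clean look.

Run:
```python
from h import *
im=cv2.imread("pics/w1raw.png")[96:228,196:320]
a=cv2.resize(im,None,fx=4.5,fy=4.5,interpolation=cv2.INTER_CUBIC)
cv2.imwrite("pics/w1z.png",a); print(a.shape)
```

```text
(594, 558, 3)
```

View pics/w1z.png

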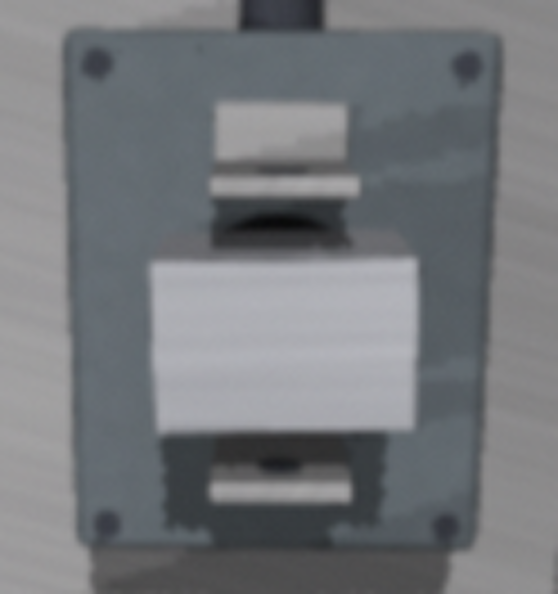

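```bash
cat > fit.py <<'E'
from h import *
import json
from scipy.optimize import least_squares
s=json.load(open("w1.json")); s={k:np.array(v) for k,v in s.items()}
K,E=cam("wrist",s)
f=lambda L:np.array(L)/4.5+[196,96]-[.39,.39]
iso=f([(63,31),(502,33),(475,549),(78,550)]); cov=f([(150,262),(418,257),(415,430),(158,433)])
stp=f([(210,186),(359,186)]+[(209,492),(351,491)])
# image left = +y' , up = +x'
I=np.array([[.075,.06,.045],[.075,-.06,.045],[-.075,-.06,.045],[-.075,.06,.045]])
C=np.array([[.021,.032,.103],[.021,-.032,.103],[-.021,-.032,.103],[-.021,.032,.103]])
S=np.array([[.038,.018,.099],[.038,-.018,.099],[-.038,.018,.099],[-.038,-.018,.099]])
for nm,M,q in (("iso",I,iso),("cov",C,cov),("stp",S,stp),("iso+stp",np.r_[I,S],np.r_[iso,stp])):
  r=least_squares(lambda p:(proj(K,E,place(M,p[0],p[1],p[2]))-q).ravel(),[.509,-.174,17])
  r2=least_squares(lambda p:(proj(K,E,place(M,p[0],p[1],p[2],p[3]))-q).ravel(),[.509,-.174,17,0],x_scale=[.1,.1,10,.1])
  print(nm,r.x,"rms",np.sqrt(np.mean(r.fun**2)),"withz",r2.x,np.sqrt(np.mean(r2.fun**2)))
  print(r.fun.reshape(-1,2).round(1).tolist())
E
python3 fit.py
```

```text
iso [ 0.5137 -0.1746 16.9276] rms 0.9886745833451481 withz [ 0.5128 -0.175  16.9268 -0.0068] 0.2146292486943838
[[-1.2, -0.9], [0.9, -0.8], [1.0, 1.4], [-0.7, 0.8]]
cov [ 0.5142 -0.175  18.1869] rms 0.40637437041109176 withz [ 0.5134 -0.1753 18.1881 -0.0039] 0.2562093152014519
[[-0.4, -0.0], [0.5, 0.1], [0.6, -0.2], [-0.7, 0.1]]
stp [ 0.514  -0.1744 16.7873] rms 0.33806610291431727 withz [ 0.5135 -0.1746 16.7857 -0.0029] 0.22831470688087793
[[-0.5, -0.3], [0.4, -0.1], [-0.2, 0.0], [0.3, 0.5]]
iso+stp [ 0.5139 -0.1745 16.8975] rms 0.7503002303726035 withz [ 0.5129 -0.1749 16.8966 -0.0058] 0.30023180862204557
[[-1.2, -1.1], [0.9, -0.9], [0.9, 1.3], [-0.8, 0.6], [-0.6, -0.1], [0.4, 0.1], [-0.1, 0.2], [0.4, 0.6]]
```

```bash
python3 go.py .5135 -.1748 .063 -73.1
```

```text
t 2.4 pos [ 0.5094 -0.1715  0.2507] yaw -72.77289484537494 q6 42.23835627013902 open 0.9986444865502037 F [ 0.2339 -0.0455 -0.5197]
shift [  3.    4.5 187.7] turn [-0.02  0.01  0.33]
```

```bash
python3 -m jog '[[[3,4.5,30],[0,0,0.3],0],[[3,4.5,60],[0,0,0.3],0],[[3,4.5,90],[0,0,0.3],0],[[3,4.5,115],[0,0,0.3],0],[[3,4.5,130],[0,0,0.3],0],[[3,4.5,140],[0,0,0.3],0],[[3,4.5,150],[0,0,0.3],0],[[3,4.5,160],[0,0,0.3],0],[[3,4.5,170],[0,0,0.3],0],[[3,4.5,180],[0,0,0.3],0],[[3,4.5,187],[0,0,0.3],0],[[3,4.5,187],[0,0,0.3],0]]'
python3 -m jog '[[[0,0,0],[0,0,0],0.15],[[0,0,0],[0,0,0],0.3],[[0,0,0],[0,0,0],0.5],[[0,0,0],[0,0,0],0.7],[[0,0,0],[0,0,0],0.7],[[0,0,0],[0,0,0],0.7],[[0,0,0],[0,0,0],0.7],[[0,0,0],[0,0,0],0.7]]'; python3 go.py .5135 -.1748 .063 -73.1
```

```text
time_s: 3.4
position: [0.513, -0.1762, 0.0622]
tcp_rot: [[0.957, 0.289, -0.002], [0.289, -0.957, 0.001], [-0.002, -0.002, -1.0]]
force: [-0.4, 0.9, 0.4]
opening: 0.998
time_s: 4.07
position: [0.514, -0.1766, 0.064]
tcp_rot: [[0.957, 0.289, 0.001], [0.289, -0.957, -0.0], [0.001, 0.0, -1.0]]
force: [0.3, 0.9, 4.7]
opening: 0.733
t 4.0667 pos [ 0.514  -0.1766  0.064 ] yaw -73.23011147599878 q6 42.47200950627883 open 0.7326692329749993 F [0.2716 0.907  4.6933]
shift [ 0.  -1.9  1. ] turn [ 0.02 -0.03 -0.13]
```

```bash
python3 -m jog '[[[0,0,-5],[0,0,0],0.7],[[0,0,-13],[0,0,0],0.7],[[0,0,-21],[0,0,0],0.7],[[0,0,-31],[0,0,0],0.7],[[0,0,-41],[0,0,0],0.7],[[0,0,-55],[0,0,0],0.7],[[0,0,-70],[0,0,0],0.7],[[0,0,-85],[0,0,0],0.7],[[0,0,-100],[0,0,0],0.7],[[0,0,-110],[0,0,0],0.7],[[0,0,-110],[0,0,0],0.7],[[0,0,-110],[0,0,0],0.7]]'; python3 go.py .475 .2 .174 16.9
```

```text
time_s: 5.07
position: [0.514, -0.1767, 0.1743]
tcp_rot: [[0.957, 0.289, 0.001], [0.289, -0.957, -0.001], [0.001, 0.001, -1.0]]
force: [-0.4, -0.4, -2.0]
opening: 0.734
t 5.0667 pos [ 0.514  -0.1767  0.1743] yaw -73.2257836786123 q6 42.47346647619562 open 0.7340308604888753 F [-0.4366 -0.433  -2.0193]
shift [  71.4 -371.9   -0.1] turn [  0.11   0.01 -90.13]
```

```bash
python3 -m jog '[[[4,-21,0],[0,0,-5],0.7],[[9,-48,0],[0,0,-12],0.7],[[15,-76,0],[0,0,-18],0.7],[[20,-103,0],[0,0,-25],0.7],[[25,-130,0],[0,0,-31],0.7],[[31,-158,0],[0,0,-38],0.7],[[36,-186,0],[0,0,-45],0.7],[[41,-213,0],[0,0,-51],0.7],[[46,-241,0],[0,0,-58],0.7],[[51,-268,0],[0,0,-64],0.7],[[56,-290,0],[0,0,-70],0.7],[[60,-310,0],[0,0,-75],0.7]]'
python3 go.py .475 .2 .174 16.9
```

```text
time_s: 6.07
position: [0.4805, 0.1391, 0.1725]
tcp_rot: [[-0.037, 0.999, -0.003], [0.999, 0.037, -0.0], [0.0, -0.003, -1.0]]
force: [0.2, -0.5, -1.7]
opening: 0.729
t 6.0667 pos [0.4805 0.1391 0.1725] yaw 2.102448621502354 q6 1.210972625244825 open 0.7291428049832245 F [ 0.2187 -0.4934 -1.6727]
shift [61.1 -3.2 -1.5] turn [ -0.15  -0.02 -14.8 ]
```

```bash
python3 -m jog '[[[20,-1,0],[0,0,-4],0.7],[[45,-2,0],[0,0,-10],0.7],[[61,-3,0],[0,0,-14.8],0.7],[[61,-3,20],[0,0,-14.8],0.7],[[61,-3,45],[0,0,-14.8],0.7],[[61,-3,70],[0,0,-14.8],0.7],[[61,-3,95],[0,0,-14.8],0.7],[[61,-3,115],[0,0,-14.8],0.7],[[61,-3,128],[0,0,-14.8],0.7],[[61,-3,137],[0,0,-14.8],0.7],[[61,-3,143],[0,0,-14.8],0.7],[[61,-3,143],[0,0,-14.8],0.7]]'
python3 go.py .475 .2 .023 16.9
```

```text
time_s: 7.07
position: [0.4761, 0.1982, 0.0292]
tcp_rot: [[-0.285, 0.958, -0.003], [0.958, 0.285, -0.001], [0.0, -0.003, -1.0]]
force: [0.5, 0.2, -1.1]
opening: 0.732
t 7.0667 pos [0.4761 0.1982 0.0292] yaw 16.567570799102405 q6 -6.387105329412553 open 0.7320388014573104 F [ 0.463   0.2053 -1.1029]
shift [ 2.  -0.5  6.2] turn [-0.16 -0.02 -0.33]
```

```bash
python3 -m jog '[[[0,0,2],[0,0,0],0.7],[[0,0,4],[0,0,0],0.7],[[0,0,5],[0,0,0],0.7],[[0,0,6],[0,0,0],0.7],[[0,0,6],[0,0,0],0.7]]'; python3 -m jog '[[[0,0,0.5],[0,0,0],0.7],[[0,0,0.5],[0,0,0],0.7]]'
```

```text
time_s: 7.48
position: [0.4771, 0.1985, 0.0249]
tcp_rot: [[-0.285, 0.958, 0.001], [0.958, 0.285, 0.0], [-0.0, 0.001, -1.0]]
force: [0.7, 0.1, -2.0]
opening: 0.732
time_s: 7.65
position: [0.477, 0.1985, 0.0243]
tcp_rot: [[-0.285, 0.958, 0.0], [0.958, 0.285, 0.0], [-0.0, 0.0, -1.0]]
force: [-0.6, 0.2, -2.6]
opening: 0.73
```

```bash
python3 -m jog '[[[0,0,0.7],[0,0,0],0.7],[[0,0,1.2],[0,0,0],0.7],[[0,0,1.2],[0,0,0],0.7]]';  python3 -m jog '[[[0,0,0.5],[0,0,0],0.7],[[0,0,0.8],[0,0,0],0.7],[[0,0,0.8],[0,0,0],0.7]]'
```

```text
time_s: 7.9
position: [0.477, 0.1984, 0.023]
tcp_rot: [[-0.285, 0.958, 0.0], [0.958, 0.285, 0.0], [-0.0, 0.0, -1.0]]
force: [-0.2, 0.4, 1.0]
opening: 0.736
time_s: 8.15
position: [0.477, 0.1984, 0.023]
tcp_rot: [[-0.285, 0.958, 0.001], [0.958, 0.285, 0.0], [-0.0, 0.001, -1.0]]
force: [-1.3, -0.6, 7.3]
opening: 0.735
```

```bash
python3 -m jog '[[[0,0,-0.7],[0,0,0],0.7],[[0,0,-0.7],[0,0,0],0.4],[[0,0,-0.7],[0,0,0],0.1],[[0,0,-0.7],[0,0,0],0],[[0,0,-0.7],[0,0,0],0],[[0,0,-0.7],[0,0,0],0],[[0,0,-8],[0,0,0],0],[[0,0,-25],[0,0,0],0],[[0,0,-50],[0,0,0],0],[[0,0,-80],[0,0,0],0],[[0,0,-115],[0,0,0],0],[[0,0,-150],[0,0,0],0]]'; python3 go.py .5135 -.1748 .175 16.9
```

```text
time_s: 9.15
position: [0.4761, 0.1983, 0.1735]
tcp_rot: [[-0.285, 0.958, -0.001], [0.958, 0.285, -0.0], [0.0, -0.001, -1.0]]
force: [0.4, 0.5, -0.5]
opening: 0.998
t 9.15 pos [0.4761 0.1983 0.1735] yaw 16.571622020840138 q6 -6.387890023101562 open 0.9983011060746354 F [ 0.4479  0.4702 -0.4775]
shift [-368.3  -70.6   -1.4] turn [-0.08 -0.01 -0.33]
```

```bash
python3 -m jog '[[[-20,-4,-10],[0,0,0],0],[[-55,-10,-25],[0,0,0],0],[[-90,-17,-45],[0,0,0],0.3],[[-128,-25,-57],[0,0,-0.3],0.65],[[-166,-32,-57],[0,0,-0.3],0.65],[[-204,-39,-57],[0,0,-0.3],0.65],[[-242,-46,-57],[0,0,-0.3],0.65],[[-280,-54,-57],[0,0,-0.3],0.65],[[-318,-61,-57],[0,0,-0.3],0.65],[[-345,-67,-57],[0,0,-0.3],0.65],[[-362,-70,-57],[0,0,-0.3],0.65],[[-368,-71,-57],[0,0,-0.3],0.65]]'
python3 -m jog '[[[0,0,0],[0,0,0],0.65],[[0,0,0],[0,0,0],0.65],[[0,0,0],[0,0,0],0.65]]'
python3 - <<'E'
from h import *
import json
s=bot.read_state(); im=vision.capture("wrist")[:,:,::-1].copy(); cv2.imwrite("pics/w2raw.png",im)
json.dump({k:np.asarray(s[k]).tolist() for k in("tcp_rot","position")},open("w2.json","w"))
K,E=cam("wrist",s)
P=proj(K,E,place(box(.15,.12,.045,.099),.5135,-.1748,16.9)); lo=np.maximum(P.min(0)-6,0).astype(int); hi=(P.max(0)+6).astype(int)
c=im[lo[1]:hi[1],lo[0]:hi[0]]; k=4
a=cv2.resize(c,None,fx=k,fy=k,interpolation=cv2.INTER_CUBIC)
for B,col in ((box(.005,.036,.045,.099,.038),(255,0,0)),(box(.005,.036,.045,.099,-.038),(255,0,0)),(box(.014,.046,.056,.093),(0,0,255))):
    draw(a,K,E,place(B,.5135,-.1748,16.9),col,k,lo)
cv2.imwrite("pics/w2z.png",a[:600,:800]); print(lo,hi,a.shape)
E
python3 go.py .5135 -.1748 .056 16.9
```

```text
time_s: 10.15
position: [0.514, -0.1777, 0.2294]
tcp_rot: [[-0.287, 0.958, 0.001], [0.958, 0.287, -0.001], [-0.002, 0.001, -1.0]]
force: [-0.6, 0.0, 0.9]
opening: 0.378
time_s: 10.4
position: [0.5132, -0.1729, 0.229]
tcp_rot: [[-0.291, 0.957, -0.001], [0.957, 0.291, 0.001], [0.001, -0.001, -1.0]]
force: [0.6, -0.1, -0.0]
opening: 0.35
[169 114] [335 242] (512, 664, 3)
t 10.45 pos [ 0.5134 -0.1728  0.2291] yaw 16.969263597717756 q6 -47.41776379304194 open 0.35247318241393494 F [ 0.5192 -0.4503 -0.2796]
shift [ -2.1  -0.4 173.1] turn [-0.02 -0.06  0.07]
```

View pics/w2z.png

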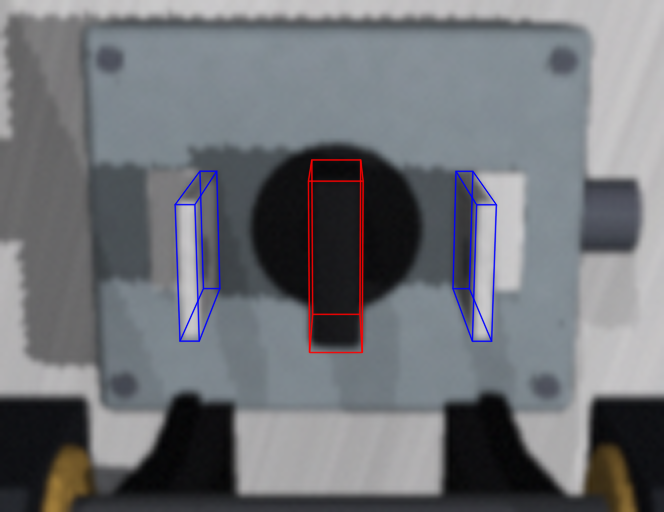

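The staple overlay lies on the staples and the bare bar matches to about 1 mm, so I can go down over the bar between the staples.

```bash
python3 -m jog '[[[-2,-0.4,20],[0,0,0],0.65],[[-2,-0.4,45],[0,0,0],0.65],[[-2,-0.4,75],[0,0,0],0.65],[[-2,-0.4,98],[0,0,0],0.65],[[-2,-0.4,112],[0,0,0],0.65],[[-2,-0.4,122],[0,0,0],0.65],[[-2,-0.4,132],[0,0,0],0.65],[[-2,-0.4,142],[0,0,0],0.65],[[-2,-0.4,152],[0,0,0],0.65],[[-2,-0.4,162],[0,0,0],0.65],[[-2,-0.4,171],[0,0,0],0.65],[[-2,-0.4,171],[0,0,0],0.65]]'
python3 -m jog '[[[0,0,0],[0,0,0],0.75],[[0,0,0],[0,0,0],0.8],[[0,0,0],[0,0,0],0.9],[[0,0,0],[0,0,0],1],[[0,0,0],[0,0,0],1],[[0,0,0],[0,0,0],1]]'; python3 go.py .5135 -.1748 .056 -73.1
```

```text
time_s: 11.45
position: [0.5131, -0.1761, 0.0564]
tcp_rot: [[-0.29, 0.957, -0.003], [0.957, 0.29, 0.001], [0.002, -0.002, -1.0]]
force: [-0.6, 0.7, -0.1]
opening: 0.35
time_s: 11.95
position: [0.5136, -0.1769, 0.0584]
tcp_rot: [[-0.291, 0.957, -0.001], [0.957, 0.291, -0.001], [-0.0, -0.001, -1.0]]
force: [-2.2, -3.3, 1.7]
opening: 0.19
t 11.95 pos [ 0.5136 -0.1769  0.0584] yaw 16.894327908363884 q6 -47.61802519871632 open 0.18994032150318768 F [-2.23   -3.2884  1.7194]
shift [2.  0.5 2.4] turn [-0.01  0.05 89.99]
```

```bash
python3 -m jog '[[[0.5,0,0],[0,0,4],1],[[1,0,0],[0,0,10],1],[[1.5,0,0],[0,0,16],1],[[1.5,0,0],[0,0,22],1],[[1.5,0,0],[0,0,28],1],[[1.5,0,0],[0,0,34],1],[[1.5,0,0],[0,0,40],1],[[1.5,0,0],[0,0,46],1],[[1.5,0,0],[0,0,52],1],[[1.5,0,0],[0,0,58],1],[[1.5,0,0],[0,0,64],1],[[1.5,0,0],[0,0,70],1]]'; python3 go.py .5135 -.1748 .056 -73.1
```

```text
time_s: 12.95
position: [0.5122, -0.1763, 0.0583]
tcp_rot: [[0.802, 0.597, -0.003], [0.597, -0.802, -0.001], [-0.003, -0.0, -1.0]]
force: [-7.6, -6.0, 2.4]
opening: 0.187
t 12.95 pos [ 0.5122 -0.1763  0.0583] yaw -53.35730932830888 q6 22.798818354224476 open 0.18720818962218658 F [-7.6405 -6.0329  2.4322]
shift [ 2.  -0.4  2.3] turn [ 0.01  0.17 19.74]
```

```bash
python3 -m jog '[[[0.5,0,0],[0,0,6],1],[[1,0,0],[0,0,12],1],[[1,0,0],[0,0,17],1],[[1,0,0],[0,0,20],1],[[1,0,0],[0,0,21],1],[[1,0,0],[0,0,21],1],[[1,0,0],[0,0,21],1]]'
python3 - <<'E'
from h import *
s=bot.read_state();R=s["tcp_rot"];print(np.degrees(np.arctan2(R[1,1],R[0,1])),s["moment"],s["force"])
E
```

```text
time_s: 13.53
position: [0.512, -0.1758, 0.0583]
tcp_rot: [[0.961, 0.275, -0.005], [0.275, -0.961, -0.001], [-0.005, 0.0, -1.0]]
force: [-8.5, -7.5, 3.8]
opening: 0.189
-74.01561879102863 [-1.4065  1.653   0.0207] [-8.5072 -7.5022  3.8054]
```

```bash
python3 -m jog '[[[0,0,0],[0,0,0],0.9],[[0,0,0],[0,0,0],0.7],[[0,0,0],[0,0,0],0.5],[[0,0,0],[0,0,0],0.5],[[0,0,-5],[0,0,0],0.5],[[0,0,-20],[0,0,0],0.5],[[0,0,-45],[0,0,0],0.5],[[0,0,-75],[0,0,0],0.3],[[0,0,-110],[0,0,0],0.1],[[0,0,-145],[0,0,0],0],[[0,0,-170],[0,0,0],0],[[0,0,-172],[0,0,0],0]]'
python3 -m jog '[[[0,0,-172],[0,0,0],0],[[0,0,0],[0,0,0],0]]' >/dev/null
python3 - <<'E'
from h import *
import json
s=bot.read_state(); im=vision.capture("wrist")[:,:,::-1].copy(); cv2.imwrite("pics/w3raw.png",im)
K,E=cam("wrist",s); print(s["position"],s["time_s"])
P=proj(K,E,place(box(.15,.12,.045,.099),.5135,-.1748,16.9)); lo=np.maximum(P.min(0)-6,0).astype(int); hi=(P.max(0)+6).astype(int)
a=im[lo[1]:hi[1],lo[0]:hi[0]]; k=4
a=cv2.resize(a,None,fx=k,fy=k,interpolation=cv2.INTER_CUBIC)
for B,col in ((box(.005,.036,.045,.099,.038),(255,0,0)),(box(.005,.036,.045,.099,-.038),(255,0,0)),(box(.046,.014,.056,.093),(0,0,255))):
    draw(a,K,E,place(B,.5135,-.1748,16.9),col,k,lo)
cv2.imwrite("pics/w3z.png",a[:600,:800]); print(lo,a.shape)
E
python3 go.py .477 .1985 .18 -73.4
```

```text
time_s: 14.53
position: [0.5179, -0.1757, 0.2362]
tcp_rot: [[0.962, 0.274, 0.011], [0.274, -0.962, -0.006], [0.009, 0.009, -1.0]]
force: [0.7, -0.6, 0.4]
opening: 0.794
[ 0.523  -0.1784  0.2438] 14.7
[178 108] (600, 520, 3)
t 14.75 pos [ 0.5154 -0.1746  0.2292] yaw -74.1145218663558 q6 43.598203514287064 open 0.9613432483912248 F [-2.202   0.3865 -5.8345]
shift [  65.  -369.5   48.3] turn [ 0.18 -0.21 -0.71]
```

View pics/w3z.png

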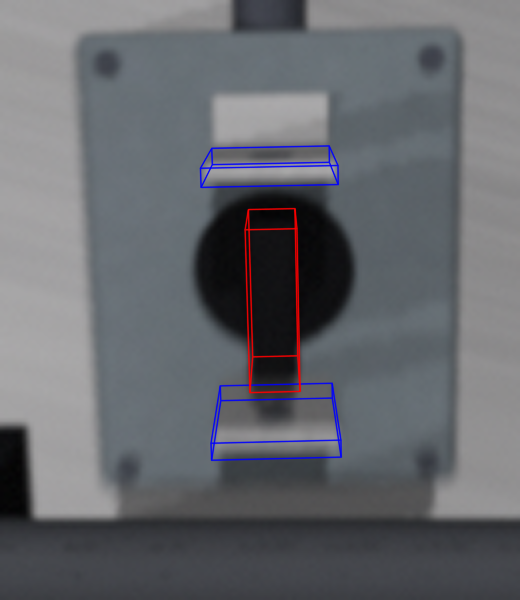

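The handle is at off, with the bar in line with the staples; the small overlay offset comes from the arm still moving. Next I go back to the cover on the mat and measure it.

```bash
python3 -m jog '[[[5,-20,0],[0,0,0],0],[[10,-55,0],[0,0,-0.5],0],[[16,-93,0],[0,0,-0.5],0],[[23,-131,0],[0,0,-0.5],0],[[30,-169,0],[0,0,-0.5],0],[[36,-207,0],[0,0,-0.5],0],[[43,-245,0],[0,0,-0.5],0],[[50,-283,0],[0,0,-0.5],0],[[57,-320,0],[0,0,-0.5],0],[[61,-348,0],[0,0,-0.5],0],[[64,-365,0],[0,0,-0.5],0],[[65,-370,0],[0,0,-0.5],0]]'
python3 -m jog '[[[0,0,0],[0,0,0],0],[[0,0,0],[0,0,0],0],[[0,0,0],[0,0,0],0],[[0,0,0],[0,0,0],0]]'
python3 - <<'E'
from h import *
import json
s=bot.read_state(); im=vision.capture("wrist")[:,:,::-1].copy(); cv2.imwrite("pics/w4raw.png",im)
json.dump({k:np.asarray(s[k]).tolist() for k in("tcp_rot","position")},open("w4.json","w"))
K,E=cam("wrist",s)
B=place(box(.064,.042,.004,.062),.477,.1985,16.6)
P=proj(K,E,B); lo=np.maximum(P.min(0)-20,0).astype(int); hi=(P.max(0)+20).astype(int); k=5
a=cv2.resize(im[lo[1]:hi[1],lo[0]:hi[0]],None,fx=k,fy=k,interpolation=cv2.INTER_CUBIC)
cv2.imwrite("pics/w4z.png",a[:600,:800]); print(lo,a.shape,((P-lo)*k).round())
E
python3 go.py .477 .1985 .04 -73.4
```

```text
time_s: 15.75
position: [0.4742, 0.2022, 0.2296]
tcp_rot: [[0.958, 0.286, -0.002], [0.286, -0.958, 0.001], [-0.001, -0.001, -1.0]]
force: [0.3, -0.1, 0.3]
opening: 1.002
time_s: 16.08
position: [0.4759, 0.1979, 0.2299]
tcp_rot: [[0.96, 0.28, -0.0], [0.28, -0.96, -0.0], [-0.0, 0.0, -1.0]]
force: [0.3, -0.4, -0.5]
opening: 1.0
[214 117] (500, 390, 3) [[276. 341.]
 [278. 104.]
 [118. 105.]
 [123. 342.]
 [290. 403.]
 [292. 129.]
 [105. 130.]
 [111. 404.]]
t 16.1333 pos [0.476 0.198 0.23 ] yaw -73.74272379935152 q6 83.9012923247743 open 1.0014558759094592 F [0.5763 0.802  0.0593]
shift [  1.2  -0.3 190. ] turn [ 0.01  0.02 -0.34]
```

View pics/w4z.png

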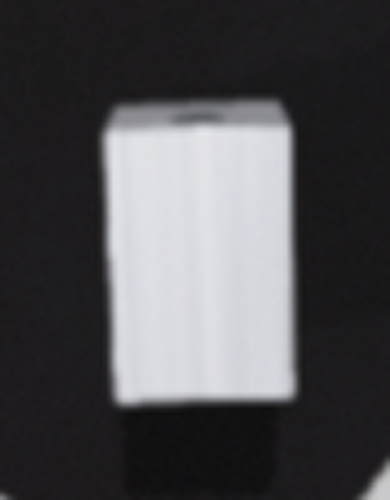

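Cover top-face corners at crop (105,130), (292,127), (297,402) and (117,404) match the prediction within 1 mm and 1.3°, so it is upright on the mat. I'll grasp it by its long sides.

```bash
python3 -m jog '[[[1,-0.4,25],[0,0,-0.3],0],[[1,-0.4,60],[0,0,-0.3],0],[[1,-0.4,90],[0,0,-0.3],0],[[1,-0.4,115],[0,0,-0.3],0],[[1,-0.4,135],[0,0,-0.3],0],[[1,-0.4,150],[0,0,-0.3],0],[[1,-0.4,165],[0,0,-0.3],0],[[1,-0.4,180],[0,0,-0.3],0],[[1,-0.4,192],[0,0,-0.3],0],[[1,-0.4,201],[0,0,-0.3],0],[[1,-0.4,206],[0,0,-0.3],0],[[1,-0.4,206],[0,0,-0.3],0]]'; python3 -m jog '[[[0,0,0],[0,0,0],0.1],[[0,0,0],[0,0,0],0.2]]'; python3 go.py .477 .1985 .023 -73.4
```

```text
time_s: 17.13
position: [0.4762, 0.1992, 0.0232]
tcp_rot: [[0.958, 0.286, -0.002], [0.286, -0.958, -0.0], [-0.002, -0.0, -1.0]]
force: [-0.0, -0.3, 0.1]
opening: 1.0
time_s: 17.3
position: [0.4771, 0.1998, 0.0247]
tcp_rot: [[0.958, 0.287, 0.001], [0.287, -0.958, 0.0], [0.001, 0.0, -1.0]]
force: [-0.2, 0.5, -0.0]
opening: 0.92
t 17.3 pos [0.4771 0.1998 0.0247] yaw -73.34195973790429 q6 83.67132157133217 open 0.9199516172537564 F [-0.1834  0.5341 -0.0295]
shift [-0.5  1.2  1.7] turn [ 0.01 -0.08  0.06]
```

```bash
python3 -m jog '[[[-0.5,1,0],[0,0,0],0.3],[[-0.5,1,0],[0,0,0],0.5],[[-0.5,1,0],[0,0,0],0.8],[[-0.5,1,0],[0,0,0],0.9],[[-0.5,1,0],[0,0,0],0.9],[[-0.5,1,0],[0,0,0],0.9],[[-0.5,1,0],[0,0,0],0.9]]'; python3 -m jog '[[[0,0,-4],[0,0,0],0.9],[[0,0,-12],[0,0,0],0.9],[[0,0,-25],[0,0,0],0.9],[[0,0,-45],[0,0,0],0.9],[[0,0,-70],[0,0,0],0.9],[[0,0,-95],[0,0,0],0.9],[[0,0,-120],[0,0,0],0.9],[[0,0,-145],[0,0,0],0.9],[[0,0,-160],[0,0,0],0.9],[[0,0,-165],[0,0,0],0.9],[[0,0,-165],[0,0,0],0.9],[[0,0,-165],[0,0,0],0.9]]';python3 go.py .5136 -.1753 .19 -73.1
```

```text
time_s: 17.88
position: [0.4764, 0.1986, 0.0242]
tcp_rot: [[0.958, 0.287, 0.0], [0.287, -0.958, -0.0], [0.0, 0.0, -1.0]]
force: [-0.5, -0.3, 1.3]
opening: 0.478
time_s: 18.88
position: [0.4756, 0.1986, 0.1887]
tcp_rot: [[0.958, 0.287, -0.001], [0.287, -0.958, -0.0], [-0.001, -0.0, -1.0]]
force: [0.3, -0.1, -2.2]
opening: 0.482
t 18.8833 pos [0.4756 0.1986 0.1887] yaw -73.32806729142675 q6 83.55322542576775 open 0.48178183559824966 F [ 0.3135 -0.0787 -2.1674]
shift [-70.9 369.1  -1.3] turn [-0.01  0.06 -0.23]
```

```bash
python3 -m jog '[[[-4,20,0],[0,0,0],0.9],[[-10,52,0],[0,0,0],0.9],[[-17,88,0],[0,0,0],0.9],[[-24,125,0],[0,0,0],0.9],[[-31,162,0],[0,0,0],0.9],[[-38,199,0],[0,0,0],0.9],[[-45,236,0],[0,0,0],0.9],[[-52,273,0],[0,0,-0.2],0.9],[[-59,308,0],[0,0,-0.2],0.9],[[-65,338,0],[0,0,-0.2],0.9],[[-69,359,0],[0,0,-0.2],0.9],[[-71,369,0],[0,0,-0.2],0.9]]'; python3 -m jog '[[[0,0,0],[0,0,0],0.9],[[0,0,0],[0,0,0],0.9],[[0,0,0],[0,0,0],0.9],[[0,0,0],[0,0,0],0.9]]'
python3 - <<'E'
from h import *
s=bot.read_state(); im=vision.capture("wrist")[:,:,::-1].copy()
K,E=cam("wrist",s); p=s["position"]
P=proj(K,E,place(box(.15,.12,.0,.099),.5136,-.1753,16.9)); lo=np.maximum(P.min(0)-6,0).astype(int); hi=np.minimum(P.max(0)+6,[512,384]).astype(int)
k=4
a=cv2.resize(im[lo[1]:hi[1],lo[0]:hi[0]],None,fx=k,fy=k,interpolation=cv2.INTER_CUBIC)
for B,col in ((place(box(.005,.036,.045,.099,.038),.5136,-.1753,16.9),(255,0,0)),(place(box(.064,.042,0,.058),p[0]+.0005,p[1]+.0002,16.9,p[2]-.019),(0,0,255))):
    draw(a,K,E,B,col,k,lo)
cv2.imwrite("pics/w5z.png",a[:600,:800]); print(lo,a.shape)
E
python3 go.py .5131 -.1754 .09 -73.1
```

```text
time_s: 19.88
position: [0.5138, -0.1781, 0.1873]
tcp_rot: [[0.958, 0.287, -0.002], [0.287, -0.958, 0.0], [-0.002, -0.001, -1.0]]
force: [0.1, -0.5, -2.1]
opening: 0.476
time_s: 20.22
position: [0.5136, -0.1731, 0.1887]
tcp_rot: [[0.956, 0.292, -0.001], [0.292, -0.956, 0.001], [-0.001, -0.002, -1.0]]
force: [0.3, 0.4, -1.8]
opening: 0.478
[178  97] (700, 632, 3)
t 20.2667 pos [ 0.5138 -0.1733  0.1889] yaw -73.01123255345078 q6 42.54060655534713 open 0.4786434879368461 F [ 0.1656  0.9239 -1.0532]
shift [-1.2  1.9 98.9] turn [-0.06  0.04  0.09]
```

View pics/w5z.png

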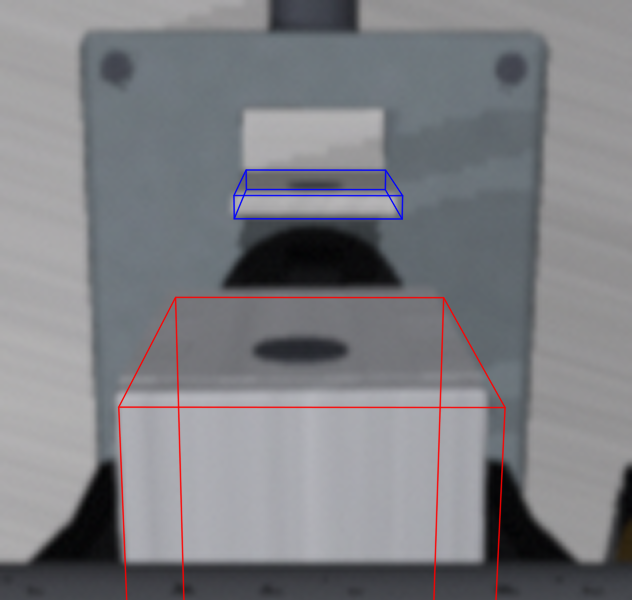

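```bash
python3 -m jog '[[[-1.5,2,10],[0,0,0],0.9],[[-1.5,2,25],[0,0,0],0.9],[[-1.5,2,40],[0,0,0],0.9],[[-1.5,2,52],[0,0,0],0.9],[[-1.5,2,60],[0,0,0],0.9],[[-1.5,2,62],[0,0,0],0.9],[[-1.5,2,62],[0,0,0],0.9],[[-1.5,2,62],[0,0,0],0.9],[[-1.5,2,62],[0,0,0],0.9],[[-1.5,2,62],[0,0,0],0.9]]'; python3 go.py .5128 -.1756 .067 -73.1
```

```text
time_s: 21.1
position: [0.5139, -0.1778, 0.1278]
tcp_rot: [[0.957, 0.29, 0.002], [0.29, -0.957, -0.001], [0.001, 0.001, -1.0]]
force: [0.6, -1.5, -2.1]
opening: 0.48
t 21.1 pos [ 0.5139 -0.1778  0.1278] yaw -73.12369377268402 q6 42.261527742872254 open 0.4801490613055406 F [ 0.5976 -1.4519 -2.1417]
shift [-0.5 -2.5 60.8] turn [ 0.07 -0.07 -0.02]
```

```bash
python3 -m jog '[[[0,0,0],[0,0,0],0.9],[[0,0,0],[0,0,0],0.9],[[0,0,0],[0,0,0],0.9],[[0,0,0],[0,0,0],0.9],[[0,0,0],[0,0,0],0.9],[[0,0,0],[0,0,0],0.9]]'; python3 go.py .5128 -.1756 .067 -73.1
```

```text
time_s: 21.6
position: [0.5133, -0.1775, 0.1271]
tcp_rot: [[0.957, 0.29, 0.0], [0.29, -0.957, -0.0], [0.0, 0.0, -1.0]]
force: [0.3, -0.0, -2.0]
opening: 0.484
t 21.6 pos [ 0.5133 -0.1775  0.1271] yaw -73.1265895272603 q6 42.26100040821549 open 0.4836807692127694 F [ 0.289  -0.0143 -2.0244]
shift [ 0.  -2.  60.1] turn [ 0.   -0.   -0.03]
```

```bash
python3 -m jog '[[[0,-1.8,0],[0,0,0],0.9],[[0,-1.8,0],[0,0,0],0.9],[[0,-1.8,4],[0,0,0],0.9],[[0,-1.8,8],[0,0,0],0.9],[[0,-1.8,12],[0,0,0],0.9],[[0,-1.8,16],[0,0,0],0.9],[[0,-1.8,20],[0,0,0],0.9],[[0,-1.8,24],[0,0,0],0.9],[[0,-1.8,28],[0,0,0],0.9],[[0,-1.8,30],[0,0,0],0.9],[[0,-1.8,30],[0,0,0],0.9],[[0,-1.8,30],[0,0,0],0.9]]'; python3 go.py .5128 -.1756 .0652 -73.1
```

```text
time_s: 22.6
position: [0.5128, -0.1758, 0.0969]
tcp_rot: [[0.957, 0.29, -0.0], [0.29, -0.957, 0.0], [-0.0, -0.0, -1.0]]
force: [-0.9, 0.5, -2.0]
opening: 0.482
t 22.6 pos [ 0.5128 -0.1758  0.0969] yaw -73.1281781223298 q6 42.393072847286945 open 0.4815038942578293 F [-0.9225  0.5055 -2.0486]
shift [ 0.1 -0.2 31.7] turn [-0.01  0.01 -0.03]
```

Force is clean (only the weight), and the cover is 22 mm over the staples' tops and on the handle. I continue down.

```bash
python3 -m jog '[[[0,-0.2,4],[0,0,0],0.9],[[0,-0.2,8],[0,0,0],0.9],[[0,-0.2,12],[0,0,0],0.9],[[0,-0.2,16],[0,0,0],0.9],[[0,-0.2,20],[0,0,0],0.9],[[0,-0.2,24],[0,0,0],0.9],[[0,-0.2,27],[0,0,0],0.9],[[0,-0.2,29],[0,0,0],0.9],[[0,-0.2,30],[0,0,0],0.9],[[0,-0.2,30],[0,0,0],0.9],[[0,-0.2,30],[0,0,0],0.9],[[0,-0.2,30],[0,0,0],0.9]]'; python3 -m jog '[[[0,0,0.7],[0,0,0],0.9],[[0,0,1.2],[0,0,0],0.9],[[0,0,1.2],[0,0,0],0.9],[[0,0,1.2],[0,0,0],0.9]]'; python3 go.py .5128 -.1756 .0652 -73.1
```

```text
time_s: 23.6
position: [0.5129, -0.1757, 0.0672]
tcp_rot: [[0.957, 0.29, 0.0], [0.29, -0.957, -0.0], [0.0, 0.0, -1.0]]
force: [1.1, -0.3, -0.7]
opening: 0.483
time_s: 23.93
position: [0.5128, -0.1756, 0.0659]
tcp_rot: [[0.957, 0.29, 0.0], [0.29, -0.957, -0.0], [0.0, 0.0, -1.0]]
force: [0.1, -0.1, -2.1]
opening: 0.481
t 23.9333 pos [ 0.5128 -0.1756  0.0659] yaw -73.13021020123963 q6 42.40966279805363 open 0.4808692906122272 F [ 0.0618 -0.1489 -2.0869]
shift [0.  0.1 0.7] turn [ 0.   -0.   -0.03]
```

```bash
python3 -m jog '[[[0,0,0.6],[0,0,0],0.9],[[0,0,1.2],[0,0,0],0.9],[[0,0,1.2],[0,0,0],0.9],[[0,0,1.2],[0,0,0],0.9]]'; python3 go.py .5128 -.1756 .0652 -73.1
```

```text
time_s: 24.27
position: [0.5128, -0.1756, 0.0652]
tcp_rot: [[0.957, 0.29, 0.0], [0.29, -0.957, -0.0], [0.0, 0.0, -1.0]]
force: [-1.4, 1.7, 4.5]
opening: 0.481
t 24.2667 pos [ 0.5128 -0.1756  0.0652] yaw -73.12433796719145 q6 42.40873595281847 open 0.4805173767270072 F [-1.3563  1.7083  4.4586]
shift [-0. -0. -0.] turn [ 0.02 -0.02 -0.02]
```

Contact came at exactly the predicted height for seated (TCP 0.0652). I release and retreat.

```bash
python3 -m jog '[[[0,0,-0.6],[0,0,0],0.9],[[0,0,-0.6],[0,0,0],0.6],[[0,0,-0.6],[0,0,0],0.35],[[0,0,-0.6],[0,0,0],0.2],[[0,0,-0.6],[0,0,0],0.1],[[0,0,-0.6],[0,0,0],0.1],[[0,0,-8],[0,0,0],0.1],[[0,0,-25],[0,0,0],0.1],[[0,0,-50],[0,0,0],0.1],[[0,0,-85],[0,0,0],0],[[0,0,-120],[0,0,0],0],[[0,0,-155],[0,0,0],0]]'; python3 -m jog '[[[0,0,-25],[0,0,0],0],[[0,0,-30],[0,0,0],0],[[0,0,-30],[0,0,0],0],[[0,0,-30],[0,0,0],0],[[0,0,-30],[0,0,0],0],[[0,0,-30],[0,0,0],0]]'
python3 - <<'E'
from h import *
s=bot.read_state(); im=vision.capture("wrist")[:,:,::-1].copy()
K,E=cam("wrist",s)
P=proj(K,E,place(box(.15,.12,.045,.103),.5128,-.1756,16.9)); lo=np.maximum(P.min(0)-8,0).astype(int); hi=np.minimum(P.max(0)+8,[512,384]).astype(int)
k=4
a=cv2.resize(im[lo[1]:hi[1],lo[0]:hi[0]],None,fx=k,fy=k,interpolation=cv2.INTER_CUBIC)
S=cv2.resize(vision.capture("side")[200:290,200:310,::-1],None,fx=2.3,fy=2.3,interpolation=cv2.INTER_CUBIC)
a=a[:600,:540]; c=np.zeros((600,800,3),np.uint8); c[:a.shape[0],:a.shape[1]]=a; c[:S.shape[0],545:545+S.shape[1]]=S
cv2.imwrite("pics/w6z.png",c); print(lo,a.shape, bot.read_state()["force"],bot.read_state()["opening"])
for B in (box(.005,.036,.099,.099,.038),box(.005,.036,.099,.099,-.038),box(.064,.042,.103,.103)):
  print(((proj(K,E,place(B,.5128,-.1756,16.9))[:4]-lo)*k).round().tolist())
E
```

```text
time_s: 25.27
position: [0.5123, -0.1753, 0.2215]
tcp_rot: [[0.957, 0.29, -0.0], [0.29, -0.957, 0.0], [-0.0, -0.0, -1.0]]
force: [0.1, -0.7, -1.3]
opening: 0.982
time_s: 25.77
position: [0.5117, -0.175, 0.2478]
tcp_rot: [[0.957, 0.29, -0.004], [0.29, -0.957, 0.002], [-0.003, -0.003, -1.0]]
force: [-1.1, 0.3, 0.4]
opening: 0.998
[187  94] (600, 540, 3) [ 0.8175 -0.226   0.1695] 1.0002696907460034
[[342.0, 190.0], [343.0, 171.0], [205.0, 171.0], [205.0, 191.0]]
[[338.0, 464.0], [338.0, 447.0], [209.0, 447.0], [209.0, 464.0]]
[[350.0, 439.0], [355.0, 206.0], [193.0, 206.0], [197.0, 439.0]]
```

View pics/w6z.png

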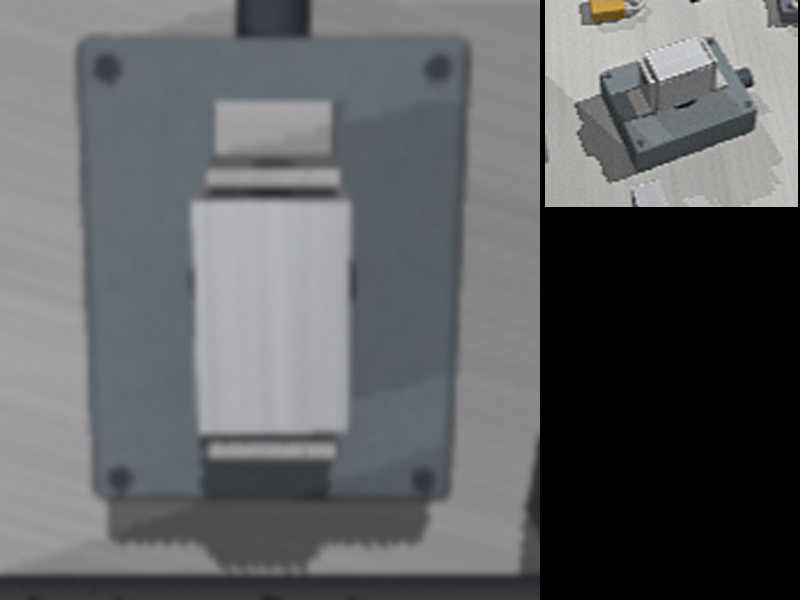

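The cover (crop 192–350, 200–435) sits upright between the staples (far one at row 178, near one at row 450), and the gripper is clear. I hand in.

```bash
python3 -c "
from rig import bot
print(bot.hand_in(), bot.read_state()['time_s'])"
```

```text
the job is handed in; nothing more can be done
the job is handed in; nothing more can be done
```

I lifted the cover off by its ends and stood it on the mat. I then turned the bare handle about 90° clockwise to off, put the cover back over it by its long sides, and let go. The robot clock read about 26 s at hand-in, and `hand_in()` gives no verdict.

**Last checks**
- **Seating:** contact came at TCP height 65.2 mm, the height I had worked out for the cover fully down. The force going in was only the cover's weight until that contact, about 4.5 N.
- **Position:** the last wrist and side pictures show the cover upright between the two staples with its length along their line. The gripper is open, well above it, with almost no force reading.
- **Handle:** the wrist picture before re-covering showed the bar in line with the staples. I had no direct joint reading to confirm it.
- **Bystanders:** I saw nothing moved in the views I took, but I did not measure their positions again at the end.

**Disagreements**
- **Wrist camera depth:** fits came out about 3–7 mm too deep, so I relied on gripper contact for the final alignment.
- **Cover angle:** the cover's top read about 1.3° off the jaw's angle, well within tolerance.
- **Stray command:** one settling move made the arm rise briefly after releasing the handle, which blurred one check picture. It touched nothing.

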